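# Put the glue-up supplies back in their rack

## Task

The glue-up is finished: put the glass jar of screws, the glue bottle, the sanding block and the roll of masking tape that lie in front of the rack back into it, each fully down in the holder made for it (round recess, small rectangular recess, large rectangular recess, spindle). Carry the jar and the glue bottle upright and leave the pine offcut and the wax tin where they are.

Things in the scene. Friction and masses are not known exactly. Their poses are not given: they have to be found in the camera images.
- screw_jar: Clear glass jar of brass screws with a green lid, standing upright: 61 mm across, 81 mm high. The glass is a 58 mm cylinder up to 68 mm above its foot: hold it there (about 45 to 55 mm up). Origin: centre of its underside, z up; it may be held and set at any angle about z. 0.15 to 0.27 kg.
- glue_bottle: White wood-glue bottle with a red nozzle cap, upright in front of the rack (not the one at the far left end of the bench), 131 mm high. Body 34 mm (its x) by 52 mm (its y), up to a rounded shoulder at 97 mm; above it the 23 mm wide cap. Hold the body across x, 80 to 85 mm up, so that the cap stays clear of the gripper. Origin: centre of its underside, z up. 0.07 to 0.16 kg.
- sanding_block: Reddish-brown cork sanding block wrapped in abrasive paper, lying flat: 57 mm (its x) by 96 mm (its y), 31 mm high. Hold it across x. Origin: centre of its underside, z up. 0.08 kg.
- masking_tape: Roll of cream masking tape lying flat: a ring, outside diameter 104 mm, hole 76 mm, 24 mm high. Pinch its wall (14 mm thick, at 45 mm from the centre) with one finger in the hole, anywhere round the ring. Flat spots of the wall lie at its +y and -y sides. Origin: centre of the ring at its underside, z up. 0.11 kg.
- jar_holder_seat (a point): Seat for the glass jar: round recess 74 mm across, 18.5 mm deep, blue felt floor. Fixed 122 mm plywood block on the rack board, top face 42 mm over the bench. Point: centre of the felt, where the underside rests; x, y along the block's sides, z up; 23.5 mm over the bench. The four blocks stand side by side in random order.
- bottle_holder_seat (a point): Seat for the glue bottle: small rectangular recess 46 mm (x) by 64 mm (y), 18.5 mm deep, blue felt floor; long side to long side, either way round. Fixed 122 mm plywood block on the rack board, top face 42 mm over the bench. Point: centre of the felt, where the underside rests; x, y along the block's sides, z up; 23.5 mm over the bench.
- abrasive_holder_seat (a point): Seat for the sanding block: large rectangular recess 69 mm (x) by 108 mm (y), 10.5 mm deep, blue felt floor; long side to long side, either way round. Fixed 122 mm plywood block on the rack board, top face 42 mm over the bench. Point: centre of the felt, where the underside rests; x, y along the block's sides, z up; 31.5 mm over the bench.
- tape_holder_seat (a point): Seat for the tape roll, flat round the hub: blue felt disc; on it a hub 62 mm across, 5 mm high, and a dowel 22 mm thick up to 43.5 mm over the felt. The finger in the hole goes between dowel and tape, its tip above the hub. Fixed 122 mm plywood block on the rack board, top face 42 mm over the bench. Point: centre of the felt, where the underside rests; x, y along the block's sides, z up; 43.5 mm over the bench.
- wood_block: Bystander: pale pine offcut, 40 x 85 x 28 mm, lying left of the work. Origin: centre of its underside. Stays where it lies.
- tin_wax: Bystander: round red and white wax tin, 70 mm across, 27 mm high, left of the rack. Origin: centre of its underside. Stays where it lies.
There are look-alikes about, which are no part of the job. Leave any green, orange or yellow look-alike of the masking_tape alone.

How it is judged:
By the outcome, as a careful person would: the job done as asked, in the order asked, and still so for the second after the job is handed in, with the robot touching nothing.
It also fails if it takes over 96 s, if anything falls off the work surface, if the arm or the gripper's body presses on something with over 40 N, if the wrist force passes 120 N, or if a joint passes its speed limit or range.

## Robot

A 6-joint arm with a two-finger parallel gripper is mounted at the origin on a cart in front of the work surface, level with it; the furniture and walls round the work are solid. World frame = base frame: x ahead of the robot, y to its left, z up, the work surface at z = 0. Lengths are in m, angles in rad, forces in N, time in s.
With the tool pointing down it reaches from about 0.3 to 0.825 m from the base axis. Payload 5.4 kg.
Tool frame: the origin (TCP) lies at the very end of the fingers, on their centre line; the grasp point (between the pads) lies 19 mm behind it; z points along the fingers, y is the line along which they close (so a half turn about z gives the same grasp; the last joint's range is limited). The gripper opens to 92 mm and grips with 3 to 60 N. Pads are 20 mm wide; open, the fingers measure 128 mm over their backs; the gripper's body (75 mm by 189 mm) begins 69 mm behind the grasp point.
Start: joints at [0.908, 0.158, 1.597, -0, 1.386, -0.21], TCP at [0.252, 0.517, 0.215] pointing down, gripper open.
Joint ranges: [-2.91, 2.91], [-0.94, 2.29], [0.18, 2.7], [-1.29, 4.43], [0.17, 2.64], [-3, 3]. Speed limits (rad/s): [2.57, 2.57, 3.14, 3.14, 3.14, 3.14].

## Interface

Orientations are given as a rotation vector (axis times angle).
In Python, from workcell import bot gives the robot as it stands. Calls block until the motion is done:
- bot.goto(position, orientation): joint-space move of the TCP to a pose.
- bot.line_to(position, rot=None, max_speed=0.15): straight line of the TCP; rot=None keeps the orientation; max_speed is the mean speed in m/s.
- bot.set_joints(angles): joint-space move.
- bot.set_gripper(opening, newtons=None): opening from 0.0 (shut) to 1.0 (fully open); newtons is the grip in N (None keeps the last); returns when the fingers have stopped.
- bot.hold(seconds).
- bot.inverse_kinematics(position, orientation): joint angles nearest the present ones, or None.
- bot.read_camera(name): name is "side" or "top" or "wrist"; returns a dict with "pixels" (420x560x3 uint8, blue, green, red), "fx", "fy", "cx", "cy" (pixels), "k1" (the pictures are not rectified: a ray, as slopes to the right and down, at radius r is drawn at 1 + k1 r^2 times it, then the intrinsics apply), "R" (3x3) and "t" (3): a world point X has camera coordinates R X + t. Camera axes: x right, y down, z forward; pixel columns grow to the right and rows downward; lengths in m; the calibration is good to about 2 mm. A picture is of the moment at which its call begins. There is no depth.
A pose or a line that the arm cannot do raises bot.MotionError and nothing moves.
- bot.job_done(): hands the job in; it is judged then, once.
Readings, each from a call of its own:
- bot.current_clock(): time.
- bot.current_joints(): joint angles.
- bot.current_joint_vel(): joint speeds.
- bot.current_effort(): joint torques, N m.
- bot.current_ee_pos(): TCP position.
- bot.current_tool_rot(): TCP orientation.
- bot.current_contact_force(): force on the tool from outside, world axes, zero at the start.
- bot.current_ft_torque(): the same for the moment, N m.
- bot.current_opening(): opening from 0.0 (shut) to 1.0 (fully open).
- bot.current_grip_force(): force on a finger pad.
Only numpy, scipy, OpenCV 4.12 (cv2) and the standard library are available. Lean on these libraries where they do the work, as an engineer would, in place of code of your own. Each camera call takes 0.05 s, during which the arm holds its last target. There are 200 camera calls.

## Working session

There is one attempt and no reset: what is moved stays moved. The work goes in short steps, each a Python script; the robot and the scene stay as the last script left them, time stands still between calls to the robot, and variables do not carry over. Pictures are saved under pics/ and viewed, at most 14 in all, crops included, and the job is handed in when it is done.

```bash
ls; mkdir -p pics
python3 - <<'E'
from workcell import bot
import cv2,numpy as np
for n in ("top","side","wrist"):
    c=bot.read_camera(n); cv2.imwrite(f"pics/{n}0.png",c["pixels"])
    np.set_printoptions(precision=3,suppress=True)
    print(n,c["fx"],c["fy"],c["cx"],c["cy"],c["k1"],c["R"].tolist(),c["t"], -np.array(c["R"]).T@c["t"])
print(bot.current_tool_rot(),bot.current_clock())
E
```

```text
pics
top 402.3778639349316 402.3778639349316 280.25469888582165 212.47504453687523 -0.04728719400548477 [[0.02490667218052934, -0.9995990914140308, -0.013465293355000055], [-0.9859421972393599, -0.022335814537013103, -0.16558712236098294], [0.16521997876683872, 0.01740022509086344, -0.9861032353577757]] [0.059 0.502 1.255] [0.286 0.049 1.321]
side 527.2050032409048 527.2050032409048 280.5568642639871 214.94952681428148 -0.16124511757607435 [[0.9687930670609225, -0.24737581220452765, -0.015658887279787426], [-0.1264538991313272, -0.4389182596717623, -0.8895842696008036], [0.21318865966362974, 0.8638032003083003, -0.4565026029804905]] [-0.48   0.132  1.597] [ 0.141 -1.441  0.839]
wrist 321.6157155814441 321.6157155814441 281.77973605236195 215.64353738694118 -0.024942994111154807 [[0.43718909852955157, 0.899368069311962, -0.001663739461106198], [0.8695392150400757, -0.42221514933100973, 0.2561950842285706], [0.22971122226484586, -0.11345238462663264, -0.9666236655431747]] [-0.574 -0.03   0.392] [0.187 0.548 0.385]
[-0.705 -3.061  0.002] 0.15
```

View pics/top0.png

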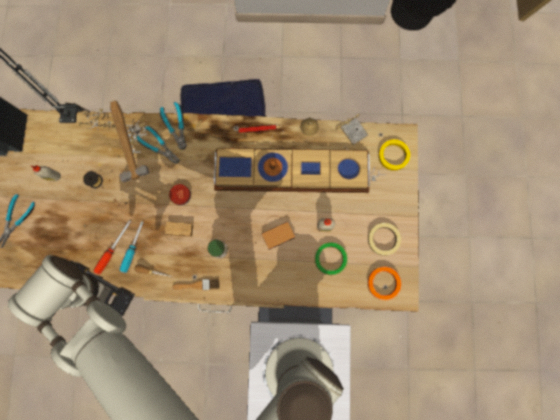

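View pics/side0.png

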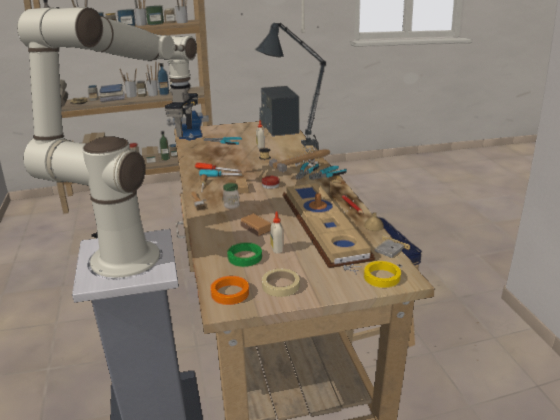

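Candidates by top-view pixel:
- **Tape:** cream ring (384,238). The look-alikes are green (331,258), orange (384,283) and yellow (394,154).
- **Bottle:** (326,223). The one at the far left (45,172) is excluded.
- **Jar:** green lid (216,247). The dark can (93,179) is excluded.
- **Sanding block:** brown (278,234). The pine offcut (179,228) is excluded.
- **Rack, left to right:** large rectangle (235,167), spindle (272,167), small rectangle (311,169), round (348,169).

Next I take two wrist survey views.

```bash
cat > h.py <<'E'
from workcell import bot
import cv2,numpy as np,pickle
np.set_printoptions(precision=4,suppress=True)
def rv(phi):
    """tool down, closing axis y at angle phi in the world (x axis at phi+pi/2)"""
    a=(phi+np.pi/2)/2; return np.pi*np.array([np.cos(a),np.sin(a),0])
def cam(n,save=None):
    c=bot.read_camera(n); c["R"]=np.array(c["R"]); c["t"]=np.array(c["t"])
    if save: cv2.imwrite(f"pics/{save}.png",c["pixels"]); pickle.dump(c,open(f"{save}.pkl","wb"))
    return c
def load(s): return pickle.load(open(f"{s}.pkl","rb"))
def rays(c,uv):
    uv=np.atleast_2d(np.asarray(uv,float))
    K=np.array([[c["fx"],0,c["cx"]],[0,c["fy"],c["cy"]],[0,0,1]])
    s=cv2.undistortPoints(uv[:,None],K,np.array([c["k1"],0,0,0.]))[:,0]
    return -c["R"].T@c["t"], np.c_[s,np.ones(len(s))]@c["R"]
def plane(c,uv,z):
    o,d=rays(c,uv); return (o+d*((z-o[2])/d[:,2])[:,None])[:,:2]
def tri(c1,u1,c2,u2):
    """midpoint of two rays and the gap between them"""
    o1,d1=rays(c1,u1);o2,d2=rays(c2,u2);d1=d1[0];d2=d2[0]
    s=np.linalg.lstsq(np.c_[d1,-d2],o2-o1,rcond=None)[0]
    p,q=o1+s[0]*d1,o2+s[1]*d2; return (p+q)/2,np.linalg.norm(p-q)
E
python3 - <<'E'
from h import *
for i,y in enumerate((0.13,-0.14)):
    bot.goto([0.45,y,0.33],rv(np.pi/2)); bot.hold(.2); cam("wrist",f"w{i}")
    print(bot.current_clock(),bot.current_ee_pos(),bot.current_joints())
E
```

```text
2.05 [0.4499 0.1305 0.3298] [ 0.0234 -0.1765  1.7052  0.      1.6133 -1.5483]
3.35 [ 0.4503 -0.1391  0.3301] [-0.5569 -0.1692  1.6983  0.0001  1.6123 -2.1295]
```

View pics/w0.png

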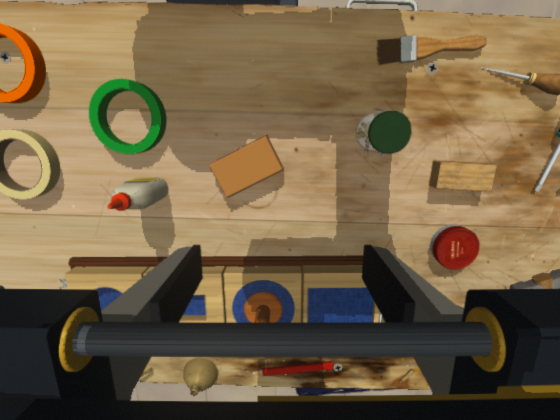

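View pics/w1.png

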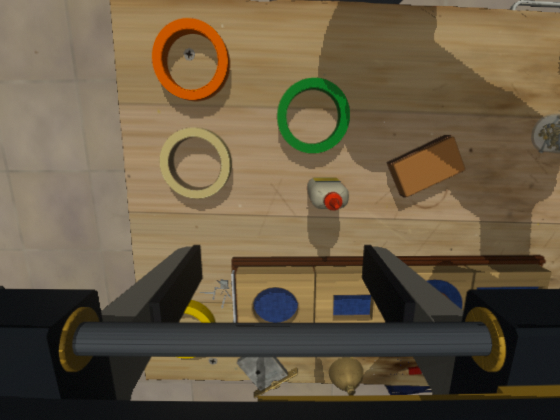

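w0 shows the jar (lid 388,131), block (247,167), bottle cap (120,201) and offcut (463,175). w1 shows the cream tape (195,162), bottle cap (333,201) and block (428,166). The recesses at rows 290-310 are partly hidden by the gripper, so I take two views further out.

Run:
```python
from h import *
for i,y in ((2,-.05),(3,.18)):
    bot.goto([0.60,y,0.30],rv(np.pi/2)); bot.hold(.2); cam("wrist",f"w{i}")
    print(bot.current_clock())
ims=[cv2.imread(f"pics/w{i}.png")[:300] for i in (2,3)]
cv2.imwrite("pics/rk.png",np.vstack(ims))
```

```text
4.3417
5.5083
```

View pics/rk.png

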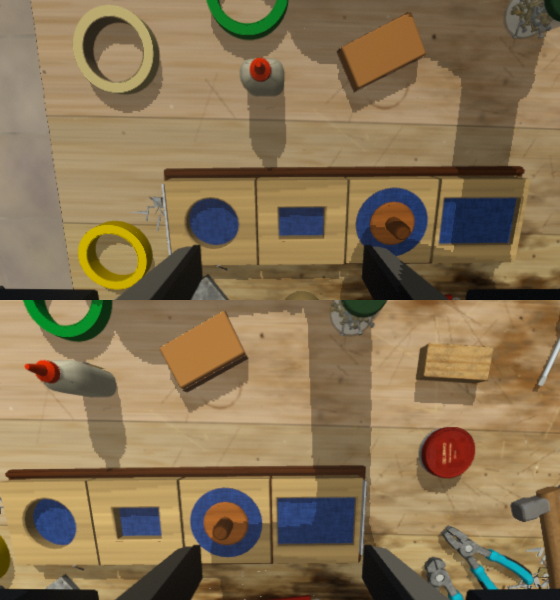

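The rack, from low y to high y, is round (213,221), small rectangle (302,221), spindle disc (392,221) and large rectangle (480,220). Next are colour masks and triangulation.

```bash
cat >> h.py <<'E'
def blobs(c,lo,hi,amin=60,rows=420):
    """contours of a HSV range, largest first"""
    m=cv2.inRange(cv2.cvtColor(c["pixels"],cv2.COLOR_BGR2HSV),np.array(lo),np.array(hi)); m[rows:]=0
    m=cv2.morphologyEx(m,cv2.MORPH_OPEN,np.ones((3,3),np.uint8))
    cs=[k[:,0].astype(float) for k in cv2.findContours(m,cv2.RETR_EXTERNAL,cv2.CHAIN_APPROX_NONE)[0] if cv2.contourArea(k)>amin]
    return sorted(cs,key=lambda k:-cv2.contourArea(k.astype(np.float32)))
def rect(p):
    """min-area rectangle in mm: centre, sides, angle(deg) of the long side"""
    b=cv2.boxPoints(cv2.minAreaRect((p*1000).astype(np.float32))); e=[b[1]-b[0],b[2]-b[1]]
    l=max(e,key=np.linalg.norm); return b.mean(0),sorted(np.linalg.norm(x) for x in e),np.degrees(np.arctan2(l[1],l[0]))%180
COL=dict(blue=([100,90,40],[128,255,255]),green=([55,60,20],[85,255,110]),red=([0,190,120],[5,255,255]),
         brown=([6,150,90],[14,215,255]),cream=([20,40,120],[30,140,255]))
E
python3 - <<'E'
from h import *
C=[load(f"w{i}") for i in range(4)]
for c,u,v,n in ((2,84,50,'tape'),(2,170,130,'wood'),(2,380,50,'block'),(0,390,130,'lid'),(1,215,140,'tape'),(1,330,202,'cap'),(0,128,90,'gring'),(2,262,85,'bottle'),(0,463,170,'offcut')):
    print(n,cv2.cvtColor(C[c]["pixels"],cv2.COLOR_BGR2HSV)[v,u])
for i in range(4):
    for n,(lo,hi) in COL.items():
        for k in blobs(C[i],lo,hi,rows=290)[:5]:
            (u,v)=k.mean(0); z=dict(blue=.0235,green=.081,red=.12,brown=.031,cream=.024)[n]
            print(i,n,k.mean(0).round(),cv2.contourArea(k.astype(np.float32)),*rect(plane(C[i],k,z)))
E
```

```text
tape [ 20 107  50]
wood [ 19  92 156]
block [ 15 171 154]
lid [ 56 108  59]
tape [ 23 106 174]
cap [  6 221 106]
gring [ 49 127  84]
bottle [24 65 79]
offcut [ 19 131 185]
0 blue [262. 286.] 240.0 [621.7341  99.1216] [np.float32(14.371369), np.float32(63.899372)] 90.12008
0 green [391. 130.] 718.5 [376.1049 272.1562] [np.float32(38.87082), np.float32(47.91596)] 38.01349
0 green [148. 102.] 522.0 [342.2712 -35.3764] [np.float32(23.836254), np.float32(62.849228)] 29.202831
0 green [110. 134.] 106.0 [381.7474 -88.8463] [np.float32(8.525229), np.float32(33.697548)] 40.116207
0 green [102. 106.] 105.0 [348.0334 -95.2086] [np.float32(9.162098), np.float32(33.182644)] 161.06264
0 red [458. 249.] 1086.5 [524.3135 354.4597] [np.float32(48.82141), np.float32(51.256836)] 89.99045
0 cream [ 26. 164.] 1156.0 [ 427.6998 -254.4942] [np.float32(76.31396), np.float32(107.84687)] 167.62769
0 cream [138. 188.] 467.0 [467.741 -86.153] [np.float32(33.293774), np.float32(77.667244)] 98.38877
0 cream [ 84. 283.] 221.0 [ 616.7793 -191.5326] [np.float32(23.425375), np.float32(67.788246)] 90.477715
0 cream [1
[... 2555 characters left out ...]
 1603.0 [552.8386 361.9178] [np.float32(48.12113), np.float32(49.764503)] 90.072105
3 brown [225. 223.] 1361.0 [655.9632  97.0625] [np.float32(60.05305), np.float32(61.176697)] 178.25092
3 cream [138. 217.] 4740.5 [658.1018 -33.6188] [np.float32(109.67851), np.float32(126.40194)] 91.10932
3 cream [ 45. 257.] 2423.0 [ 722.0056 -176.5701] [np.float32(107.66259), np.float32(153.8307)] 78.78065
3 cream [ 44. 199.] 1674.5 [ 629.633  -165.0648] [np.float32(65.02739), np.float32(127.62398)] 89.66071
3 cream [424. 255.] 866.5 [710.4486 394.3911] [np.float32(44.902897), np.float32(121.202736)] 89.78735
3 cream [70. 67.] 339.5 [449.0483 -96.6316] [np.float32(21.917343), np.float32(39.287796)] 88.97248
```

```bash
cat >> h.py <<'E'
COL.update(green=([50,60,20],[75,200,90]),red=([3,190,60],[9,255,255]),brown=([11,150,70],[17,215,255]))
COL['red']=([0,190,60],[9,255,255])
def near(c,n,uv,r=25,**k):
    return min(blobs(c,*COL[n],**k),key=lambda b:np.hypot(*(b.mean(0)-uv)))
def ext(p): return np.r_[p.min(0),p.max(0)]*1000
E
python3 - <<'E'
from h import *
C=[load(f"w{i}") for i in range(4)]
ec=lambda k:np.array(cv2.fitEllipse(cv2.convexHull(k.astype(np.float32)))[0])
a,b=[near(C[i],"blue",uv,rows=290) for i,uv in ((2,(391,221)),(3,(226,222)))]
print("disc",tri(C[2],ec(a),C[3],ec(b)),plane(C[3],ec(b),.0435),[ext(plane(C[i],k,.0435)) for i,k in ((2,a),(3,b))])
for n,us,z in (("large",((477,220),(315,220)),.0315),("small",((301,221),(140,221)),.0235),("round",((213,221),(54,222)),.0235)):
    print(n,[ext(plane(C[i],near(C[i],"blue",u,rows=290),z)) for i,u in zip((2,3),us)])
a,b=[near(C[i],"blue",uv,rows=290) for i,uv in ((2,(301,221)),(3,(140,221)))]
far=lambda k:k[np.argsort(k[:,1])[-20:]].mean(0)
a,b=[near(C[i],"cream",uv,rows=290) for i,uv in ((1,(194,162)),(2,(112,48)))]
print("tape",tri(C[1],ec(a),C[2],ec(b)))
for n,z,L in (("green",.081,((0,(388,131)),(1,(555,130)))),("red",.125,((0,(120,201)),(1,(333,201)),(2,(261,70)),(3,(42,71)))),("brown",.031,((0,(247,167)),(1,(428,166)),(2,(382,50)),(3,(205,45))))):
    K=[(i,near(C[i],n,u)) for i,u in L]
    for i,k in K: print(n,i,k.mean(0),*rect(plane(C[i],k,z)))
    for j in range(len(K)-1):
        (i,k),(i2,k2)=K[j],K[j+1]
        c=[cv2.minAreaRect(q.astype(np.float32))[0] for q in (k,k2)]; print("  tri",*tri(C[i],c[0],C[i2],c[1]))
E
```

```text
disc (array([0.6509, 0.1007, 0.0439]), np.float64(0.00043257322326297826)) [[0.6513 0.1006]] [array([603.3353,  52.5617, 698.8938, 150.085 ]), array([604.7301,  51.8027, 701.4653, 149.3452])]
large [array([619.6033, 177.5113, 685.5566, 280.5301]), array([619.879 , 172.7101, 684.9506, 279.544 ])]
small [array([635.8836, -54.1891, 675.1744,   7.4086]), array([635.6521, -56.7113, 674.941 ,  -0.7256])]
round [array([ 622.512 , -185.2804,  689.0257, -116.5778]), array([ 623.3651, -186.4914,  689.0402, -126.1828])]
tape (array([ 0.4245, -0.2683,  0.0242]), np.float64(7.970646792341334e-05))Traceback (most recent call last):
  File "<stdin>", line 13, in <module>
  File "h.py", line 39, in near
    return min(blobs(c,*COL[n],**k),key=lambda b:np.hypot(*(b.mean(0)-uv)))
ValueError: min() iterable argument is empty
```

Run:
```python
from h import *
C=[load(f"w{i}") for i in range(4)]
k=near(C[0],"green",(388,131)); print("lid",k.mean(0),*rect(plane(C[0],k,.081)))
for n,z,L in (("red",.125,((0,(120,201)),(1,(333,201)),(2,(261,70)),(3,(42,71)))),("brown",.031,((0,(247,167)),(1,(428,166)),(2,(382,50)),(3,(205,45))))):
    K=[(i,near(C[i],n,u,amin=20)) for i,u in L]
    for i,k in K: print(n,i,k.mean(0),*rect(plane(C[i],k,z)))
    for j in range(len(K)-1):
        (i,k),(i2,k2)=K[j],K[j+1]
        c=[cv2.minAreaRect(q.astype(np.float32))[0] for q in (k,k2)]; print("  tri",*tri(C[i],c[0],C[i2],c[1]))
bot.goto([.47,.26,.30],rv(np.pi/2)); bot.hold(.1); j=cam("wrist","j0")
bot.goto([.47,.04,.30],rv(np.pi/2)); bot.hold(.1); cam("wrist","b0"); print(bot.current_clock())
cv2.imwrite("pics/jb.png",np.vstack([cv2.imread(f"pics/{n}.png")[:270] for n in ("j0","b0")]))
k=near(j,"green",(281,130)); print("lid2",k.mean(0),*rect(plane(j,k,.081)))
```

```text
lid [389.1864 131.7797] [379.614  266.6598] [np.float32(49.361706), np.float32(51.375607)] 90.38398
red 0 [119.1695 201.8305] [459.5567 -65.4783] [np.float32(20.569975), np.float32(24.328844)] 83.15458
red 1 [332.8085 201.1702] [460.1527 -77.615 ] [np.float32(19.223001), np.float32(19.851837)] 2.0907087
red 2 [259.7966  69.1017] [468.3712 -73.2761] [np.float32(19.977295), np.float32(20.487202)] 46.183056
red 3 [42.9383 70.1111] [467.6971 -64.9747] [np.float32(19.83271), np.float32(33.93148)] 80.57423
  tri [ 0.4638 -0.0747  0.1071] 0.0003649030654002549
  tri [ 0.4647 -0.0744  0.1043] 0.00040924427090540625
  tri [ 0.4663 -0.0741  0.1123] 0.00042202058199142494
brown 0 [246.2644 165.9713] [428.8558  77.9867] [np.float32(54.30581), np.float32(94.05317)] 116.135376
brown 1 [428.5217 166.1359] [428.115   75.6527] [np.float32(56.4443), np.float32(94.098274)] 116.05619
brown 2 [383.7336  49.8411] [430.174   76.4604] [np.float32(54.657368), np.float32(94.41237)] 116.82445
brown 3 [202.4615  49.1587] [430.2339  78.0594] [np.float32(54.236435), np.float32(93.77767)] 116.30636
  tri [0.4286 0.0777 0.0282] 0.00039472408992845357
  tri [0.4285 0.0777 0.0278] 0.00023488021606755483
  tri [0.4282 0.078  0.0266] 0.0001230290838234438
7.35
lid2 [289.76 112.  ] [379.2489 268.5098] [np.float32(48.8334), np.float32(48.889004)] 179.9422
```

View pics/jb.png

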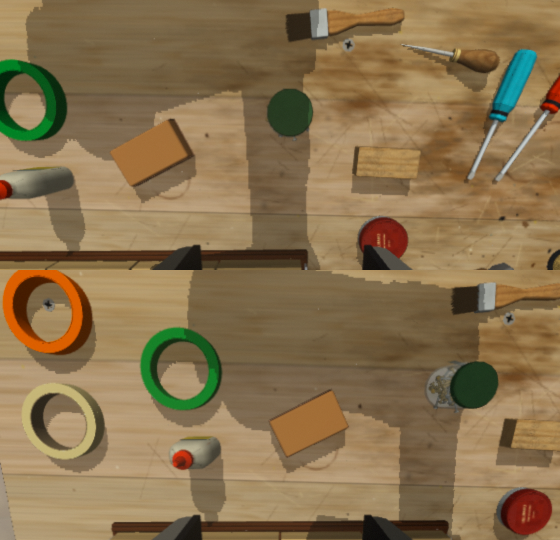

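Run:
```python
from h import *
w,j,b=load("w0"),load("j0"),load("b0")
e=lambda c,uv:near(c,"green",uv)
cc=lambda k:cv2.minEnclosingCircle(k.astype(np.float32))[0]
print("jar",tri(w,cc(e(w,(388,131))),j,cc(e(j,(289,112)))),tri(b,cc(e(b,(474,115))),j,cc(e(j,(289,112)))))
bot.goto([.50,-.074,.28],rv(np.pi/2)); bot.hold(.1); a=cam("wrist","bt")
k=near(a,"red",(281,190)); print("cap",k.mean(0),tri(a,k.mean(0),load("b0"),near(b,"red",(182,190)).mean(0)))
u,v=k.mean(0).astype(int)
h=cv2.cvtColor(a["pixels"],cv2.COLOR_BGR2HSV); print(h[v-30:v+60:6,u],h[v,u-60:u+60:6])
f=lambda c,u,v:cv2.resize(c["pixels"][max(0,v-60):max(0,v-60)+120,u-65:u+65],None,fx=3,fy=3,interpolation=2)
cv2.imwrite("pics/crop.png",np.hstack([f(b,470,115),f(a,u,v)]))
```

```text
jar (array([0.3786, 0.268 , 0.0784]), np.float64(0.00012424090732721915)) (array([0.3786, 0.268 , 0.0768]), np.float64(0.0002471266671851641))
cap [280.4107 165.4643] (array([ 0.4648, -0.0744,  0.1045]), np.float64(9.883568027395674e-05))
[[ 17 100 155]
 [ 17  96 156]
 [ 25  64 115]
 [ 21  59 161]
 [  6 244 189]
 [  6 235 151]
 [  5 214 105]
 [ 15  97  97]
 [ 17  97 113]
 [ 17  92 116]
 [ 19  92 111]
 [ 18  99 106]
 [ 19 100 102]
 [ 18  95 107]
 [ 18  92 108]] [[ 17  98 154]
 [ 17  99 149]
 [ 17  99 150]
 [ 17  93 159]
 [ 17  94 157]
 [ 17  93 157]
 [ 16  93 157]
 [ 24  51 131]
 [ 25  52 147]
 [  6 232 164]
 [  6 235 151]
 [  6 225 136]
 [ 21  60 115]
 [ 24  56 109]
 [ 17  95 155]
 [ 17  94 154]
 [ 17  91 157]
 [ 16  92 158]
 [ 17  91 157]
 [ 17  93 157]]
```

View pics/crop.png

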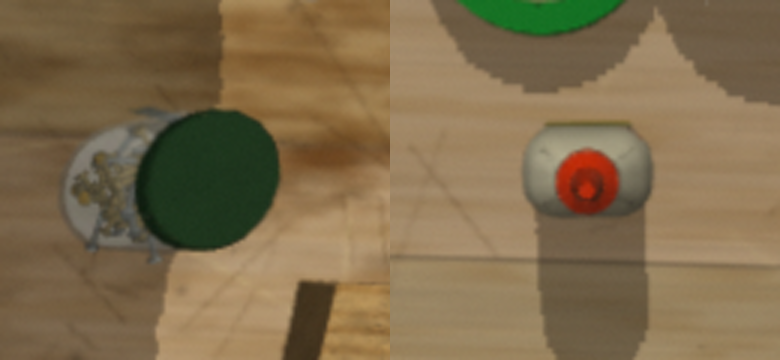

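The crop shows a clear jar with brass screws and a green lid, and a white bottle with a red cap whose long side runs along world y. Both are the right things. I place the jar first, then the bottle.

```bash
cat >> h.py <<'E'
def pick(x,y,h,phi,N,lift=.20,op=1.0):
    """grip with the TCP h above the bench, lift"""
    bot.set_gripper(op)
    bot.goto([x,y,.20],rv(phi)); bot.line_to([x,y,h],max_speed=.15)
    bot.set_gripper(0,N); print("grip",bot.current_opening(),bot.current_grip_force())
    bot.line_to([x,y,lift],max_speed=.2); print("lifted",bot.current_opening(),bot.current_contact_force())
def place(x,y,h,seat,phi,top=.20,op=1.0):
    bot.goto([x,y,top],rv(phi)); bot.hold(.2)
    bot.line_to([x,y,seat+h+.025],max_speed=.15); f0=bot.current_contact_force()
    bot.line_to([x,y,seat+h+.001],max_speed=.04); print("down",bot.current_ee_pos(),bot.current_contact_force()-f0)
    bot.set_gripper(op); bot.hold(.2); bot.line_to([x,y,top],max_speed=.25); print("t",bot.current_clock())
E
python3 - <<'E'
from h import *
pick(.3786,.268,.031,np.pi/2,25)
place(.6515,-.149,.031,.0235,np.pi/2)
bot.goto([.60,-.1,.30],rv(np.pi/2)); bot.hold(.1); cam("wrist","p1")
E
```

```text
grip 0.6230524062405954 25.000214874744415
lifted 0.6244133824600053 [-0.5398 -0.2507 -3.0273]
down [ 0.6515 -0.149   0.0554] [ 0.0023  0.5372 -0.4378]
t 17.825
```

View pics/p1.png

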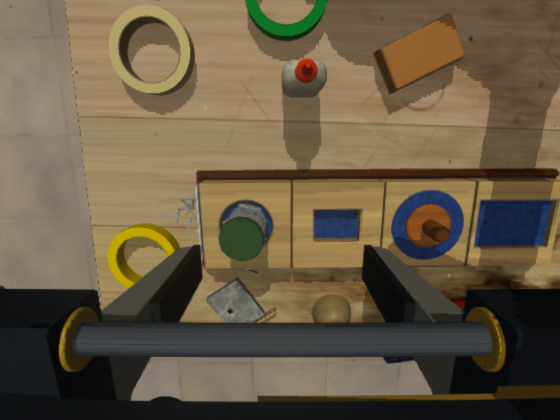

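The jar stands in the round recess, lid at (241,237). Next are the bottle and the block.

Run:
```python
from h import *
pick(.4650,-.0744,.063,0,18,lift=.22)
place(.6515,-.0247,.063,.0235,0,top=.24)
pick(.4285,.0778,.015,np.radians(26.3),15)
place(.6512,.2263,.015,.0315,0)
bot.goto([.60,.1,.30],rv(np.pi/2)); bot.hold(.1); cam("wrist","p2"); print(bot.current_clock())
```

```text
grip 0.354460530509218 17.936585549641677
lifted 0.36293587814909173 [ 0.3252  0.364  -0.9997]
down [ 0.6515 -0.0247  0.0874] [ 0.3938  0.2531 -0.5175]
t 27.7083
grip 0.5965455162428669 15.000156462192535
lifted 0.5938503392674441 [ 0.2313  0.4019 -0.7094]
down [0.6512 0.2263 0.0474] [-0.549   0.4649  0.7435]
t 36.65
38.35
```

View pics/p2.png

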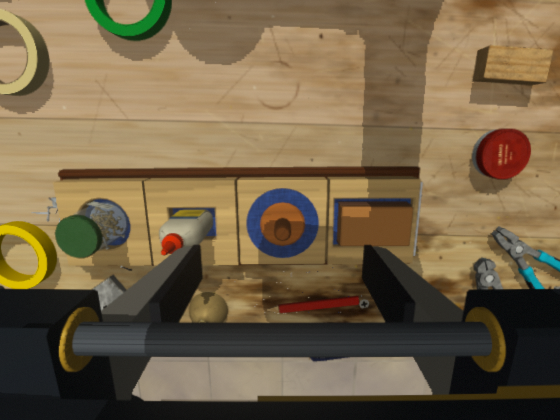

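The block sits in its recess at (376,225) and the bottle in the small one at (190,225). The tape is last.

Run:
```python
from h import *
pick(.3805,-.2685,.010,0,30,lift=.22,op=.4)
place(.6512-.045,.1005,.010,.0435,0,top=.22,op=.24)
for i,y in ((0,.03),(1,.17)):
    bot.goto([.60,y,.30],rv(np.pi/2)); bot.hold(.1); cam("wrist",f"q{i}")
print(bot.current_clock()); cam("side","q2")
cv2.imwrite("pics/q.png",np.vstack([cv2.imread(f"pics/q{i}.png")[:290] for i in (0,1)]))
```

```text
grip 0.15356830066275684 28.411239772103727
lifted 0.1596758419744786 [-0.9135  0.2538 -0.5983]
down [0.6062 0.1005 0.0542] [-0.1116  0.6044 -1.4747]
t 48.9333
51.3417
```

View pics/q.png

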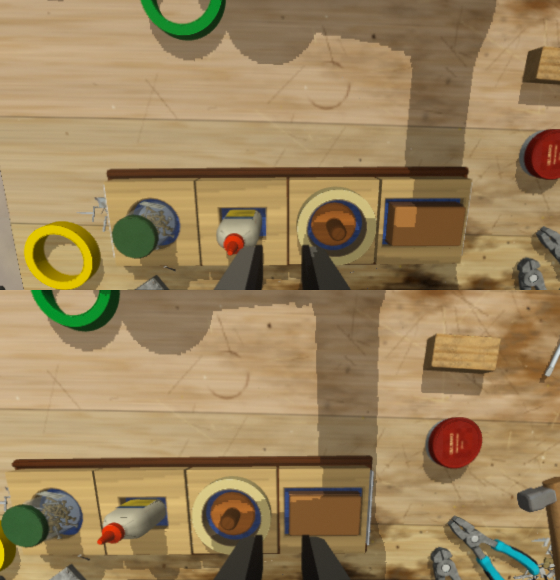

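All four look seated. I check the heights by triangulation before handing in.

Run:
```python
from h import *
a,b=load("q0"),load("q1")
cr=lambda k:cv2.minAreaRect(k.astype(np.float32))[0]
for n,u,v in (("green",(134,235),(25,235)),("red",(234,244),(110,244)),("brown",(430,223),(324,223))):
    k,l=near(a,n,u,rows=285),near(b,n,v,rows=285); print(n,k.mean(0),l.mean(0),*tri(a,cr(k),b,cr(l)))
k,l=load("q0"),load("q1")
print("block",*rect(plane(b,near(b,"brown",(324,223),rows=285),.0625)))
for c,u in ((a,(338,225)),(b,(230,225))):
    m=cv2.inRange(cv2.cvtColor(c["pixels"],cv2.COLOR_BGR2HSV),np.array([20,85,110]),np.array([30,130,255]))
    m2=np.zeros_like(m); cv2.circle(m2,u,42,255,-1); p=cv2.findNonZero(m&m2)[:,0]
    e=ext(plane(c,p,.0675)); print("tape",e,(e[:2]+e[2:])/2)
```

```text
green [133.601  233.6943] [ 36.2083 226.1111] [ 0.6575 -0.1665  0.0599] 0.01212292966215637
red [233.1429 243.8929] [110.4559 244.2206] [ 0.65   -0.0246  0.1319] 0.0002901095487946236
brown [426.5628 225.2047] [324.3897 224.6009] [0.6505 0.2265 0.0573] 0.00017181213632881605
block [649.5059 225.6618] [np.float32(53.95424), np.float32(92.89374)] 89.956635
tape [593.2338  48.718  705.2777 158.8462] [649.2557 103.7821]
tape [592.6796  47.2303 703.2506 154.4845] [647.9651 100.8574]
```

Run:
```python
from h import *
a,b=load("p1"),load("q0")
cr=lambda k:cv2.minEnclosingCircle(k.astype(np.float32))[0]
k,l=near(a,"green",(241,237),rows=285),near(b,"green",(134,235),rows=285); z=tri(a,cr(k),b,cr(l)); print(z)
if abs(z[0][2]-.101)<.006: bot.job_done(); print("done",bot.current_clock())
```

```text
(array([ 0.6523, -0.1501,  0.1005]), np.float64(0.0005888229716381928))
the job is handed in; nothing more can be done
the job is handed in; nothing more can be done
```

The jar, glue bottle, sanding block and masking tape are each back in their own holder, and the job was handed in at about 51 s on the robot clock. I checked the jar, bottle and block for height; the tape I checked only by its position in the images and the lowering height. The offcut and wax tin were not touched.

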